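Gold moulding onto the finishing stand

TASK

Put the gold length of picture-frame moulding up on the narrow blue-topped finishing stand, ready for touching up its edges: face up as it lies now, lying along the bar, centred on it both ways. Set it down gently, let go of it, and leave the black and the white lengths where they lie.

Things in the scene. Friction and masses are not known exactly. Their poses are not given: they have to be found in the camera images.
- gold_center (a point): Centre (half-way up, 16 mm above the underside) of the loose gold moulding: 180 mm long (its x axis), 40 mm wide (its y axis, flat upright sides), 32 mm high at the raised bead along one edge, 30 mm at the other edge and 26 mm between; wood, 0.1 to 0.21 kg. It lies face up (z axis up) on the bench; the bench top is at z = 0.
- stand_top (a point): Centre of the top face of the finishing stand, which is fixed to the bench: a level bar with a blue top, 180 mm long (x axis) and 26 mm wide (y axis), its top face 100 mm above the bench, z axis up. The bar is 16 mm thick, carried by an upright web 18 mm thick on a plywood foot 200 x 90 x 16 mm. The moulding overhangs the bar by 7 mm on each side when centred; either end of it may point either way.
- black_center (a point): Centre (half-way up) of the black moulding, same shape and size as the gold one; a bystander.
- white_center (a point): Centre (half-way up) of the white moulding, same shape and size as the gold one; a bystander.
Things that resemble listed ones, but are neither listed nor needed, are in the scene too. Of the things that look like the part that bears stand_top, the smaller one is meant. There is more than one size of the part that bears gold_center; the job needs the smaller.

How it is judged:
By the outcome, as a careful person would: the job done as asked, in the order asked, and still so for the second after the job is handed in, with the robot touching nothing.
It also fails if it takes over 38 s, if anything falls off the work surface, if the arm or the gripper's body presses on something with over 40 N, if the wrist force passes 120 N, or if a joint passes its speed limit or range.

ROBOT

A 7-joint arm with a two-finger parallel gripper is mounted at the origin on the work surface. World frame = base frame: x ahead of the robot, y to its left, z up, the work surface at z = 0. Lengths are in m, angles in rad, forces in N, time in s.
With the tool pointing down it reaches from about 0.4 to 0.85 m from the base axis. Payload 10.4 kg.
Tool frame: the origin (TCP) lies at the very end of the fingers, on their centre line; the grasp point (between the pads) lies r.pinch_z behind it (r.pinch_z is the distance from the TCP to the grasp point, in m); z points along the fingers, y is the direction in which the jaws open and shut (so a half turn about z gives the same grasp; the last joint's range is limited). The gripper opens to 85 mm and grips with 20 to 120 N. Pads are 22 mm wide; open, the fingers measure 114 mm over their backs; the gripper's body (76 mm by 85 mm) begins 54 mm behind the grasp point. The pads swing forward as they close: fully open they stand 13 mm farther back than shut.
Start: joints at [-1.156, 0.332, -0.065, 1.46, 0.022, 1.35, -0.088], TCP at [0.265, 0.566, 0.231] pointing down, gripper open.
Joint ranges: [-2.6, 2.6], [-0.5, 2.12], [-1.47, 1.34], [0.16, 2.42], [-1.27, 4.41], [0.06, 2.06], [-2.6, 2.6]. Speed limits (rad/s): [2.22, 2.22, 2.79, 2.79, 3.14, 3.14, 3.14].

INTERFACE

Orientations are given as a rotation vector (axis times angle).
In Python, from bench import r, vision, finder gives the robot as it stands.
- The arm moves only by the tool step_arm, never from a script. Its argument "commands" is text: rows parted by semicolons, each of 7 numbers parted by spaces: the turn, a rotation vector about the tool's x, y, z in rad, then the shift along the tool's x, y, z in mm, then the opening, from 0 (shut) to 1 (fully open). A call has 1 to 20 rows; each row is the pose to reach, as a shift and turn from the pose measured when the call began, along the tool's axes at that moment; what a row does not reach only later rows make up. A row lasts 1/10 s, in which the tool goes at most 50 mm and 8.59 degrees, less where a joint would pass 70% of its speed; a pose out of reach is approached as far as the arm can. A call with a gripper value outside its range is refused whole. The fingers move at their own pace and stop on an object; "grip_force" is the grip in N (left out, the last holds). Time passes only in rows, so rows that repeat a pose let the fingers close. It gives the time, the measured TCP pose, the force and the opening at its end, in the units of the state.
- r.sense(): the state, without advancing time (a new reading comes with each control period).
- vision.get_image(name): name is "scene" or "side" or "wrist"; returns a dict with "img" (420x560x3 uint8, red, green, blue), "fov_y" (degrees; the focal length in pixels is half the picture's height over the tangent of half this angle, whatever the lens; pixels are square), "cx", "cy" (the principal point, pixels), "extrinsics" (4x4, takes a point from world to camera coordinates). Camera axes: x right, y down, z forward; pixel columns grow to the right and rows downward; lengths in m; the calibration is good to about 2 mm. The wrist camera is an equidistant fisheye: a pixel r from the principal point sees the ray r / f radians off the axis. A picture is of the moment at which its call begins. There is no depth.
- r.hand_in(): hands the job in, once; it reports no verdict.
Trained networks look in the newest picture that a camera, given by its name, has taken for a name from the list of things; names that differ only in an ending like _2 or _b are one class to them, and where a whole thing is asked for, a point or a joint stands for the part that bears it (a point fixed in the world has none). Each returns a list of dicts, best first, with "conf" (0 to 1); they miss things now and then, are a little off and sometimes report something else, mostly with a low value. They report only what shows in the picture. A call takes as long as a camera call. They do not tell look-alikes from the thing itself.
- finder.recognise(camera, target): "point" ([x, y, z] in m, in the coordinates of the camera as it stood for that picture, good to about 4 mm: the middle of the surface that is visible of it).
- finder.cut_out(camera, target): "mask" (420x560 bool, what is visible of it).
- finder.pinpoint(camera, target): "point" ([x, y, z] in m, in the coordinates of the camera as it stood for that picture, good to about 4 mm: a listed point, or the origin of a listed thing).
The state is a dict: "time": time; "qpos": joint angles; "joint_velocities": joint speeds; "joint_efforts": joint torques, N m; "ee_pos": TCP position; "eef_rot": TCP orientation; "ft_force": force on the tool from outside, world axes, zero at the start; "ft_torque": the same for the moment, N m; "width": finger opening in m.
Only numpy, scipy, OpenCV 4.12 (cv2) and the standard library are available. Lean on these libraries where they do the work, as an engineer would, in place of code of your own. Each camera call takes 0.05 s, during which the arm holds its last target.

## Working session

There is one attempt and no reset: what is moved stays moved. The work goes in short steps, Python scripts to look and compute and a tool call to move; the robot and the scene stay as the last step left them, time stands still between calls to the robot, and variables do not carry over. Pictures are saved under pics/ and viewed, and the job is handed in when it is done.

Besides the shell and the picture viewer there is one more tool, called after "Call:" as name(argument=value, ...) on one line, values as JSON. step_arm: Moves the arm, as the interface text tells. Its arguments: {"type":"object","properties":{"commands":{"type":"string"},"grip_force":{"type":"number"}},"required":["commands"]}

```bash
ls; mkdir -p pics
python3 - <<'E'
from bench import r, vision, finder
import cv2
s=r.sense();print(s['time'],s['ee_pos'],s['eef_rot'],s['width'],s['ft_force'],r.pinch_z)
for c in ["scene","side","wrist"]:
    d=vision.get_image(c);cv2.imwrite(f"pics/{c}0.png",d['img'][:,:,::-1]);print(c,d['fov_y'],d['cx'],d['cy'],d['extrinsics'].round(3).tolist())
E
```

```text
pics
0.0 [0.26480024 0.56571975 0.23052953] [-6.82145569e-01 -3.06637136e+00  2.17968870e-03] 0.08561020110039452 [-0.20512172  0.13956893 -0.19181353] 0.0187
scene 49.417548880702796 290.23812704479263 217.86043148311907 [[-0.816, 0.577, 0.015, 0.28], [0.395, 0.576, -0.715, -0.164], [-0.422, -0.578, -0.698, 1.588], [0.0, 0.0, 0.0, 1.0]]
side 49.77905775412764 272.33601764328336 209.21946723220165 [[0.97, -0.24, 0.019, -0.381], [-0.169, -0.735, -0.656, 0.185], [0.172, 0.634, -0.754, 1.381], [0.0, 0.0, 0.0, 1.0]]
wrist 65.70646984690485 281.8781959524919 206.33205948038815 [[0.424, 0.906, -0.002, -0.625], [0.859, -0.402, 0.316, -0.043], [0.286, -0.135, -0.949, 0.38], [0.0, 0.0, 0.0, 1.0]]
```

View pics/scene0.png

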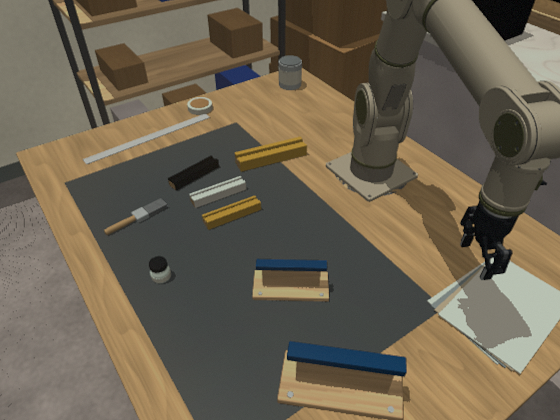

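View pics/side0.png

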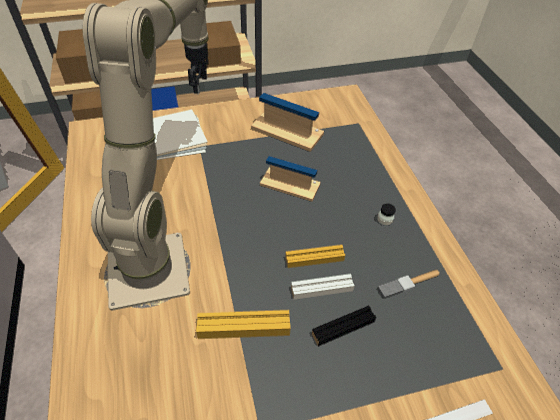

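View pics/wrist0.png

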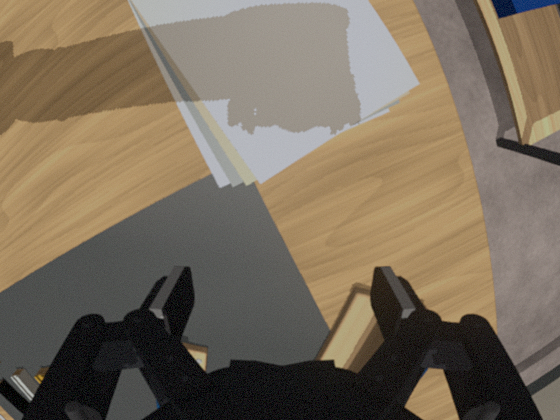

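```bash
cat > h.py <<'E'
from bench import r, vision, finder
import numpy as np, cv2
from scipy.spatial.transform import Rotation as R
def w(d,p):
    E=d['extrinsics'];return E[:3,:3].T@(np.array(p)-E[:3,3])
def ray(d,u,v,wrist=False):
    f=d['img'].shape[0]/2/np.tan(np.radians(d['fov_y']/2))
    a=np.array([(u-d['cx'])/f,(v-d['cy'])/f])
    if wrist:
        t=np.hypot(*a); c=np.array([*(a/t*np.sin(t)),np.cos(t)]) if t>0 else np.array([0,0,1.])
    else: c=np.array([*a,1.])
    E=d['extrinsics'];o=-E[:3,:3].T@E[:3,3];return o,E[:3,:3].T@c
def plane(d,u,v,z,wrist=False):
    o,k=ray(d,u,v,wrist);return o+k*(z-o[2])/k[2]
def proj(d,P,wrist=False):
    E=d['extrinsics'];c=E[:3,:3]@np.array(P)+E[:3,3]
    f=d['img'].shape[0]/2/np.tan(np.radians(d['fov_y']/2))
    if wrist:
        n=np.hypot(c[0],c[1]);t=np.arctan2(n,c[2]);q=c[:2]/n*t
    else:q=c[:2]/c[2]
    return q*f+[d['cx'],d['cy']]
E
python3 - <<'E'
from h import *
for c in ["scene","side"]:
    d=vision.get_image(c)
    for t in ["gold_center","stand_top","black_center","white_center"]:
        for f in ("pinpoint","recognise"):
            for o in getattr(finder,f)(c,t): print(c,t,f,round(o['conf'],2),w(d,o['point']).round(4),proj(d,w(d,o['point'])).round())
print(r.sense()['time'])
E
```

```text
scene gold_center pinpoint 0.95 [ 0.5033 -0.0808  0.0157] [233. 210.]
scene gold_center pinpoint 0.76 [ 0.2482 -0.2584  0.0195] [270. 153.]
scene gold_center recognise 0.89 [ 0.2586 -0.2435  0.0365] [270. 152.]
scene gold_center recognise 0.56 [ 0.5119 -0.065   0.0273] [233. 212.]
scene stand_top pinpoint 0.95 [0.5846 0.537  0.1341] [346. 354.]
scene stand_top pinpoint 0.85 [0.5134 0.2484 0.1001] [292. 261.]
scene stand_top recognise 0.86 [0.6003 0.5568 0.0303] [342. 389.]
scene stand_top recognise 0.77 [0.5205 0.2623 0.0296] [293. 283.]
scene black_center pinpoint 0.9 [ 0.5165 -0.3167  0.0118] [194. 173.]
scene black_center recognise 0.69 [ 0.5228 -0.3072  0.0251] [193. 172.]
scene white_center pinpoint 0.68 [ 0.4953 -0.1881  0.0169] [218. 190.]
scene white_center pinpoint 0.41 [ 0.518  -0.3204  0.0157] [193. 172.]
scene white_center recognise 0.93 [ 0.502  -0.1751  0.0295] [218. 190.]
side gold_center pinpoint 0.91 [ 0.2444 -0.2511  0.0238] [242. 323.]
side gold_center pinpoint 0.72 [ 0.5075 -0.0795  0.0156] [314. 257.]
side gold_center recognise 0.89 [ 0.5036 -0.0892  0.0256] [314. 257.]
side gold_center recognise 0.75 [ 0.2442 -0.2619  0.0402] [243. 323.]
side stand_top pinpoint 0.69 [0.5174 0.2512 0.1012] [291. 164.]
side stand_top pinpoint 0.56 [0.5857 0.5375 0.138 ] [288. 104.]
side stand_top recognise 0.95 [0.5133 0.2337 0.0336] [290. 182.]
side stand_top recognise 0.75 [0.5816 0.5117 0.0502] [288. 127.]
side black_center pinpoint 0.63 [ 0.5178 -0.322   0.019 ] [344. 325.]
side black_center pinpoint 0.28 [ 0.4947 -0.185   0.0173] [321. 286.]
side black_center recognise 0.94 [ 0.516 -0.328  0.028] [345. 326.]
side white_center pinpoint 0.72 [ 0.4952 -0.1842  0.0161] [321. 286.]
side white_center recognise 0.55 [ 0.4903 -0.1912  0.026 ] [321. 286.]
1.05
```

```bash
cat > fit.py <<'E'
from h import *
from scipy.optimize import minimize
def sil(d,x,y,yaw,L,W,z0,z1,wrist=False):
    c,s=np.cos(yaw),np.sin(yaw);pts=[]
    for a in(-1,1):
        for b in(-1,1):
            for z in(z0,z1):
                X=a*L/2;Y=b*W/2;pts.append(proj(d,[x+c*X-s*Y,y+s*X+c*Y,z],wrist))
    h=cv2.convexHull(np.array(pts,np.float32));m=np.zeros((420*4,560*4),np.uint8)
    cv2.fillConvexPoly(m,(h*64+32*0+24).round().astype(np.int32),1,shift=4) if 0 else cv2.fillConvexPoly(m,((h+.5)*4*16).round().astype(np.int32),1,shift=4)
    return cv2.resize(m.astype(np.float32),(560,420),interpolation=cv2.INTER_AREA)
def fit(items,x0,L,W,z0,z1):
    def cost(p):
        return sum(np.abs(sil(d,p[0],p[1],p[2],L,W,z0,z1,wr)-m).sum()/m.sum() for d,m,wr in items)
    best=None
    for y in x0[2]:
        o=minimize(cost,[x0[0],x0[1],y],method='Nelder-Mead',options=dict(initial_simplex=[[x0[0],x0[1],y],[x0[0]+.01,x0[1],y],[x0[0],x0[1]+.01,y],[x0[0],x0[1],y+.1]],xatol=1e-4,fatol=1e-4))
        if best is None or o.fun<best.fun:best=o
    return best
E
python3 - <<'E'
from fit import *
D={c:vision.get_image(c) for c in("scene","side")}
its=[]
for c in D:
    g=D[c]['img'];cv2.imwrite(f"pics/{c}_z.png",cv2.resize(g[(100 if c=='scene' else 140):(310 if c=='scene' else 350),150 if c=='scene' else 190:350 if c=='scene' else 390,::-1],None,fx=2.8,fy=2.8,interpolation=cv2.INTER_CUBIC))
    ms=finder.cut_out(c,"gold_center")
    t=proj(D[c],[.505,-.08,.016])
    for o in ms:
        v,u=np.nonzero(o['mask']);print(c,o['conf'],u.mean(),v.mean(),len(u))
        if abs(u.mean()-t[0])<12 and abs(v.mean()-t[1])<12: its.append((D[c],o['mask'].astype(np.float32),False))
y=[0,-.3,.3]
o=fit(its,(.505,-.08,y),.18,.04,0,.031);print(o.x,o.fun)
for it in its:o=fit([it],(.505,-.08,y),.18,.04,0,.031);print(o.x,o.fun)
# blue top by colour
for c in D:
    hsv=cv2.cvtColor(D[c]['img'],cv2.COLOR_RGB2HSV)
    m=cv2.inRange(hsv,(95,130,30),(125,255,255))
    t=proj(D[c],[.515,.25,.095]);n,l,st,ce=cv2.connectedComponentsWithStats(m)
    k=1+np.argmin(np.hypot(*(ce[1:]-t).T)+1000*(st[1:,4]<80));print(c,st[k],ce[k])
    D[c]=(D[c],(l==k).astype(np.float32),False)
for its in (list(D.values()),[D['scene']],[D['side']]):
    o=fit(its,(.515,.25,y),.18,.026,.084,.1);print(o.x,o.fun)
E
```

```text
scene 0.9 270.4950980392157 153.02380952380952 1428
scene 0.77 230.93781344032095 211.75426278836508 997
side 0.95 314.51671732522794 255.98277608915907 987
side 0.93 242.42050040355124 324.1319612590799 2478
[ 0.50868842 -0.07803989 -0.08689948] 0.12121756374835968
[ 0.50864616 -0.07947566 -0.10529766] 0.05309678986668587
[ 0.50893103 -0.07705718 -0.08217652] 0.045909322798252106
scene [256 259  71  12 697] [291.36011478 264.44906743]
side [266 156  51  21 370] [291.19459459 166.12702703]
[ 0.51842299  0.2509835  -0.63290107] 0.49624404311180115
[ 0.51750879  0.24769841 -0.63220961] 0.24479913711547852
[ 0.51802821  0.25357393 -0.63577122] 0.23885135352611542
```

View pics/scene_z.png

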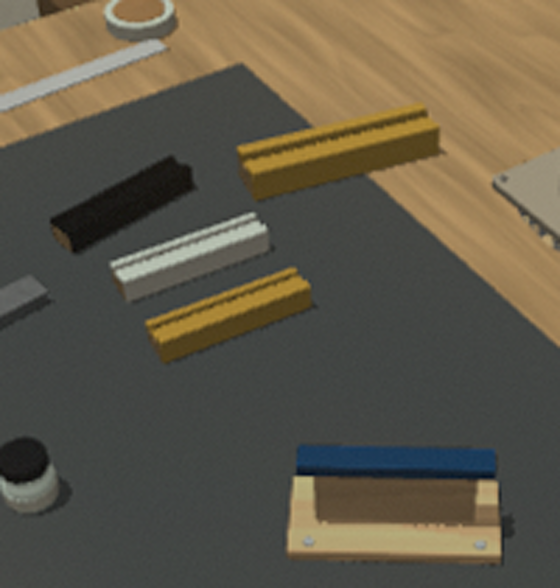

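View pics/side_z.png

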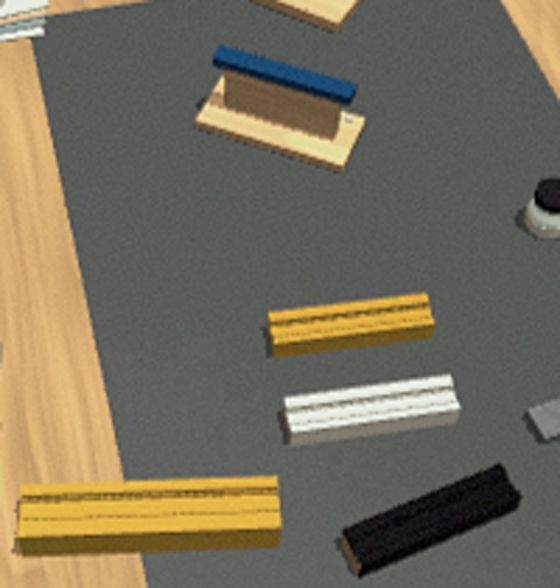

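```bash
cat >> h.py <<'E'
def move(P,tool_x_yaw):
    "shift mm and rotvec to bring TCP to P pointing straight down, jaw(y) axis perpendicular to yaw line; picks nearest half turn"
    s=r.sense();T=R.from_rotvec(s['eef_rot']);out=[]
    for k in(0,np.pi):
        a=tool_x_yaw+k;x=np.array([np.cos(a),np.sin(a),0]);z=np.array([0,0,-1.]);G=R.from_matrix(np.stack([x,np.cross(z,x),z],1))
        out.append((T.inv()*G).as_rotvec())
    out.sort(key=np.linalg.norm)
    sh=T.inv().apply(np.array(P)-s['ee_pos'])*1000
    print('shift',sh.round(1),'turns',[o.round(3) for o in out],'q',s['qpos'].round(2));return sh,out
E
python3 - <<'E'
from fit import *
s=r.sense();print(R.from_rotvec(s['eef_rot']).as_matrix().round(3))
move([.508,-.078,.17],-.09)
D={}
y=[-.6,-.65]
for c in("scene","side"):
    d=vision.get_image(c);hsv=cv2.cvtColor(d['img'],cv2.COLOR_RGB2HSV)
    m=cv2.inRange(hsv,(95,110,20),(125,255,255));t=proj(d,[.515,.25,.095]);n,l,st,ce=cv2.connectedComponentsWithStats(m)
    k=1+np.argmin(np.hypot(*(ce[1:]-t).T)+1000*(st[1:,4]<80));D[c]=(d,(l==k).astype(np.float32),False)
for z0 in(.098,.092,.088):
  for its in (list(D.values()),[D['scene']],[D['side']]):
    o=fit(its,(.515,.25,y),.18,.026,z0,.1);print(z0,o.x,o.fun)
E
```

```text
[[-0.906  0.424 -0.   ]
 [ 0.424  0.906  0.   ]
 [ 0.     0.    -1.   ]]
shift [-493.2 -480.3   61.3] turns [array([ 0.   , -0.   , -0.348]), array([-0.   , -0.   ,  2.794])] q [-1.16  0.33 -0.06  1.46  0.02  1.35 -0.09]
0.098 [ 0.51892423  0.2503521  -0.63096602] 0.5316628217697144
0.098 [ 0.52159331  0.25312924 -0.6052321 ] 0.1888210028409958
0.098 [ 0.51546288  0.24626273 -0.61566429] 0.16935484111309052
0.092 [ 0.51916224  0.25038782 -0.63133556] 0.22911739349365234
0.092 [ 0.52023811  0.25170286 -0.60700696] 0.06299537420272827
0.092 [ 0.51689043  0.24952854 -0.63627656] 0.0771169364452362
0.088 [ 0.51916528  0.25031557 -0.63202441] 0.19067490100860596
0.088 [ 0.51956397  0.25006655 -0.63008567] 0.06241743639111519
0.088 [ 0.51734431  0.25147159 -0.63852095] 0.12315188348293304
```

Call:
step_arm(commands="0 0 -0.348 -493 -480 61 1;0 0 -0.348 -493 -480 61 1;0 0 -0.348 -493 -480 61 1;0 0 -0.348 -493 -480 61 1;0 0 -0.348 -493 -480 61 1;0 0 -0.348 -493 -480 61 1;0 0 -0.348 -493 -480 61 1;0 0 -0.348 -493 -480 61 1;0 0 -0.348 -493 -480 61 1;0 0 -0.348 -493 -480 61 1;0 0 -0.348 -493 -480 61 1;0 0 -0.348 -493 -480 61 1;0 0 -0.348 -493 -480 61 1;0 0 -0.348 -493 -480 61 1;0 0 -0.348 -493 -480 61 1;0 0 -0.348 -493 -480 61 1")

```text
time: 2.95
ee_pos: [0.5079, -0.0783, 0.1701]
eef_rot: [-0.144, -3.138, 0.0]
ft_force: [0.4, 0.7, 0.2]
width: 0.0857
```

Run:
```python
from fit import *
s=r.sense();print(s['time'],s['ee_pos'],s['width'])
move([.508,-.078,.004],-.09)
d=vision.get_image("wrist");g=d['img'][:,:,::-1].copy()
its=[]
for o in finder.cut_out("wrist","gold_center"):
    v,u=np.nonzero(o['mask']);print(o['conf'],u.mean(),v.mean(),len(u))
    its.append((d,o['mask'].astype(np.float32),True))
for z in(.03,.032):
  o=fit(its[:1],(.505,-.08,[-.09]),.18,.04,0,z);print(o.x,o.fun)
m=sil(d,*o.x,.18,.04,0,.032,True)
c,_=cv2.findContours((m>.5).astype(np.uint8),0,2);cv2.drawContours(g,c,-1,(255,0,255),1)
c,_=cv2.findContours(its[0][1].astype(np.uint8),0,2);cv2.drawContours(g,c,-1,(0,255,0),1)
cv2.imwrite("pics/w1.png",g)
```

```text
2.95 [ 0.50791107 -0.07833213  0.17011288] 0.08567358574712251
shift [-1.000e-01  4.000e-01  1.661e+02] turns [array([-0.   , -0.   , -0.002]), array([-1.00e-03,  0.00e+00,  3.14e+00])] q [-0.39  0.13  0.49  1.86 -0.07  1.17  1.61]
0.77 74.49398036673458 40.39581403963697 5399
0.69 281.84357064354623 182.60337037489316 8189
[ 1.05240741 -0.46333333 -1.74185185] 1.0
[ 0.99611111 -0.41888889 -1.68259259] 1.0
```

View pics/w1.png

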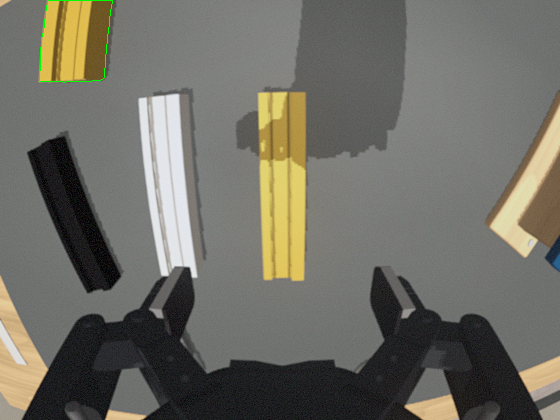

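Run:
```python
from fit import *
d=vision.get_image("wrist");g=d['img'][:,:,::-1].copy()
hsv=cv2.cvtColor(d['img'],cv2.COLOR_RGB2HSV)
m=cv2.inRange(hsv,(15,90,60),(35,255,255));n,l,st,ce=cv2.connectedComponentsWithStats(m)
k=l[180,282];print(st[k]);mc=(l==k).astype(np.float32)
mc=cv2.morphologyEx(mc,cv2.MORPH_CLOSE,np.ones((5,5)))
its=[o['mask'].astype(np.float32) for o in finder.cut_out("wrist","gold_center") if o['mask'][180,282]]
for m in its+[mc]:
 for z in(.03,.032):
  o=fit([(d,m,True)],(.508,-.08,[-.09]),.18,.04,0,z);print(o.x,o.fun)
for p in finder.pinpoint("wrist","gold_center"):print(w(d,p['point']))
m=sil(d,*o.x,.18,.04,0,.032,True)
c,_=cv2.findContours((m>.5).astype(np.uint8),0,2);cv2.drawContours(g,c,-1,(255,0,255),1)
cv2.imwrite("pics/w2.png",g[60:310,200:360].repeat(2,0).repeat(2,1))
```

```text
[ 256   92   48  189 8417]
[ 0.51007638 -0.0783918  -0.08319292] 0.030381416901946068
[ 0.51007933 -0.07844395 -0.0833189 ] 0.03168618679046631
[ 0.50922349 -0.07830652 -0.08175828] 0.04307152330875397
[ 0.50923717 -0.07831352 -0.08315699] 0.03733852878212929
[ 0.51374501 -0.07806254  0.01625239]
```

View pics/w2.png

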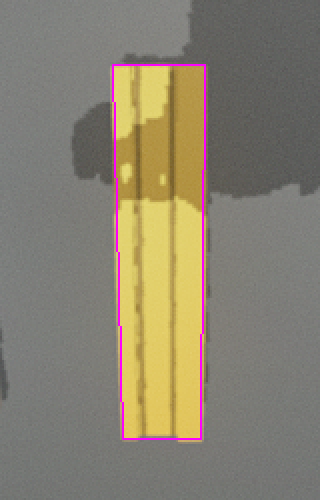

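Run:
```python
from h import *
move([.5094,-.0784,.003],-.083)
```

```text
shift [ -1.5  -2.  167.5] turns [array([ 0.001,  0.   , -0.005]), array([ 1.000e-03, -1.000e-03,  3.137e+00])] q [-0.39  0.13  0.49  1.86 -0.07  1.17  1.61]
```

Run:
```python
from h import *
s=r.sense();print(s['ee_pos'],s['eef_rot'],s['joint_velocities'].round(3))
move([.5094,-.0784,.003],-.083)
```

```text
[ 0.50799134 -0.07636953  0.17047421] [1.37701041e-01 3.13820148e+00 9.51762210e-04] [ 0.001  0.001  0.007 -0.     0.001  0.001  0.002]
shift [ -1.5  -2.  167.5] turns [array([ 0.001,  0.   , -0.005]), array([ 1.000e-03, -1.000e-03,  3.137e+00])] q [-0.39  0.13  0.49  1.86 -0.07  1.17  1.61]
```

Call:
step_arm(commands="0 0 -0.005 -1.5 -2 50 1;0 0 -0.005 -1.5 -2 90 1;0 0 -0.005 -1.5 -2 120 1;0 0 -0.005 -1.5 -2 145 1;0 0 -0.005 -1.5 -2 160 1;0 0 -0.005 -1.5 -2 167 1;0 0 -0.005 -1.5 -2 167 1")

```text
time: 3.9
ee_pos: [0.509, -0.0778, 0.003]
eef_rot: [-0.128, -3.138, -0.001]
ft_force: [0.9, -0.7, 0.5]
width: 0.085
```

Run:
```python
from h import *
d=vision.get_image("wrist");cv2.imwrite("pics/w3.png",d['img'][:,:,::-1])
print(r.sense()['ft_force'],r.sense()['ee_pos']);move([.5094,-.0784,.003],-.083)
```

```text
[-0.75231919 -0.26224378  1.08316651] [ 0.50952331 -0.07803029  0.0038206 ]
shift [ 0.1 -0.4  0.8] turns [array([0.001, 0.   , 0.001]), array([-1.000e-03,  1.000e-03, -3.141e+00])] q [-0.33  0.37  0.45  1.99 -0.22  0.82  1.73]
```

View pics/w3.png

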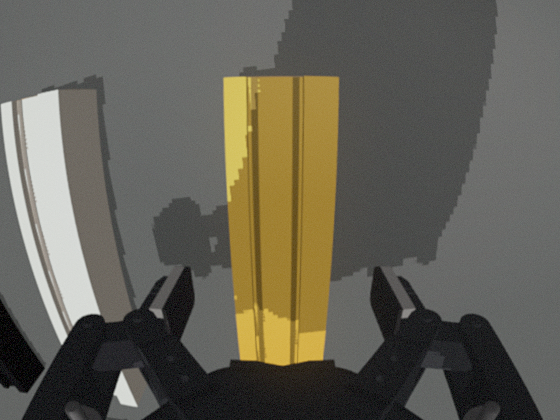

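Call:
step_arm(commands="0 0 0 0 0 0 0;0 0 0 0 0 0 0;0 0 0 0 0 0 0;0 0 0 0 0 0 0;0 0 0 0 0 0 0;0 0 0 0 0 0 0;0 0 0 0 0 0 0;0 0 0 0 0 0 0", grip_force=45)

```text
time: 4.75
ee_pos: [0.5101, -0.0779, 0.0046]
eef_rot: [0.129, 3.137, 0.002]
ft_force: [-1.0, 0.9, 5.8]
width: 0.0395
```

Call:
step_arm(commands="0 0 0 0 0 -15 0;0 0 0 0 0 -40 0;0 0 0 0 0 -80 0;0 0 0 0 0 -120 0;0 0 0 0 0 -150 0;0 0 0 0 0 -165 0;0 0 0 0 0 -165 0;0 0 0 0 0 -165 0")

```text
time: 5.55
ee_pos: [0.5094, -0.078, 0.1688]
eef_rot: [0.129, 3.138, 0.002]
ft_force: [-0.0, -0.4, -2.6]
width: 0.0387
```

Run:
```python
from h import *
d=vision.get_image("wrist");cv2.imwrite("pics/w4.png",d['img'][:,:,::-1])
s=r.sense();print(s['time'],s['ft_force'],s['ee_pos'],s['width']);move([.518,.2505,s['ee_pos'][2]],-.632)
```

```text
5.6 [ 0.34737232 -0.1100261  -1.789873  ] [ 0.50905315 -0.0779956   0.16828655] 0.03911115744439628
shift [1.800e+01 3.281e+02 3.000e-01] turns [array([ 0.001, -0.001,  0.55 ]), array([ 1.000e-03,  1.000e-03, -2.592e+00])] q [-0.4   0.14  0.5   1.86 -0.07  1.17  1.62]
```

View pics/w4.png

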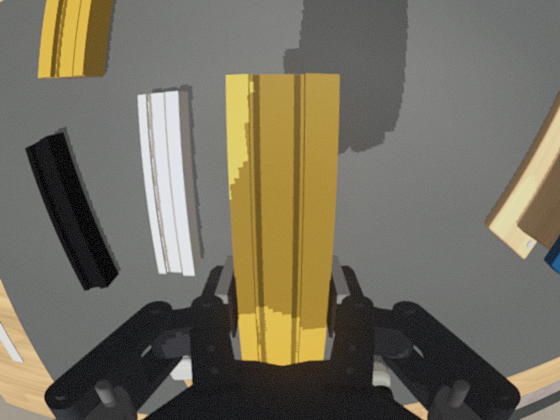

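Call:
step_arm(commands="0 0 0.05 2 30 0 0;0 0 0.12 4 75 0 0;0 0 0.2 7 120 0 0;0 0 0.28 9 165 0 0;0 0 0.35 12 210 0 0;0 0 0.42 14 255 0 0;0 0 0.5 16 295 0 0;0 0 0.55 18 320 0 0;0 0 0.55 18 328 0 0;0 0 0.55 18 328 0 0;0 0 0.55 18 328 0 0;0 0 0.55 18 328 0 0")

```text
time: 6.8
ee_pos: [0.5183, 0.2484, 0.1683]
eef_rot: [-0.979, -2.985, -0.0]
ft_force: [0.9, 0.3, -1.4]
width: 0.0392
```

Run:
```python
from h import *
s=r.sense();print(s['time'],s['ft_force'],s['ee_pos'],s['width'],s['qpos'].round(2))
ims=[]
for c in("wrist","scene","side"):
    d=vision.get_image(c);cv2.imwrite(f"pics/{c}5.png",d['img'][:,:,::-1])
    if c!="wrist":
        u,v=proj(d,[.518,.25,.12]).astype(int);ims.append(cv2.resize(d['img'][v-65:v+65,u-65:u+65,::-1],(390,390),interpolation=cv2.INTER_CUBIC))
cv2.imwrite("pics/c5.png",np.hstack(ims))
move([.518,.2505,s['ee_pos'][2]],-.632)
```

```text
6.8 [ 0.88126981  0.2901126  -1.38216061] [0.51828546 0.24842401 0.16831481] 0.039168343612822655 [-0.8   0.27  0.32  1.7  -0.09  1.19  0.48]
shift [0.9 0.8 0.4] turns [array([ 0.001, -0.001, -0.001]), array([-1.00e-03, -1.00e-03,  3.14e+00])] q [-0.8   0.27  0.32  1.7  -0.09  1.19  0.48]
```

View pics/wrist5.png

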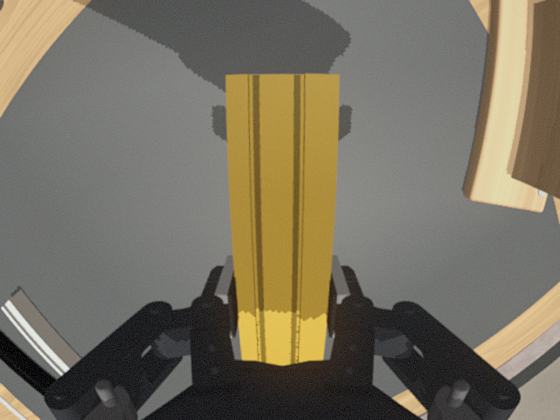

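View pics/c5.png

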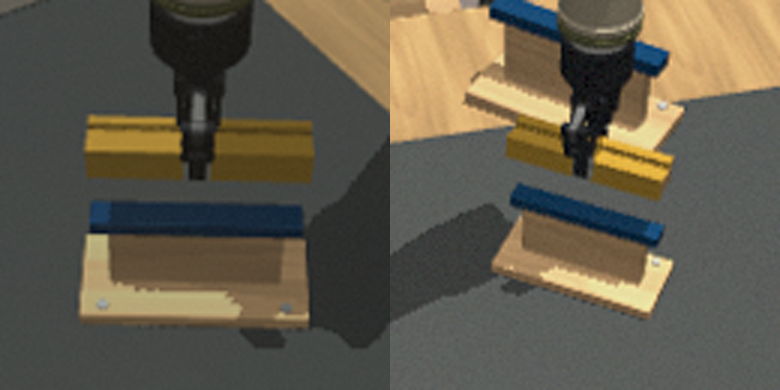

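Call:
step_arm(commands="0 0 0 20 -30 0 0;0 0 0 45 -60 0 0;0 0 0 65 -90 0 0;0 0 0 80 -110 0 0;0 0 0 80 -110 0 0;0 0 0 80 -110 0 0;0 0 0 80 -110 0 0")

```text
time: 7.65
ee_pos: [0.3895, 0.2081, 0.169]
eef_rot: [0.979, 2.985, 0.003]
ft_force: [0.4, 0.2, -2.1]
width: 0.0392
```

Run:
```python
from h import *
s=r.sense();print(s['time'],s['ee_pos'],s['joint_velocities'].round(3))
d=vision.get_image("wrist");cv2.imwrite("pics/w6.png",d['img'][:,:,::-1])
for o in finder.pinpoint("wrist","stand_top"):print(o['conf'],w(d,o['point']),proj(d,w(d,o['point']),True))
```

```text
7.65 [0.38948221 0.20809285 0.16896157] [-0.     0.014 -0.    -0.003  0.002  0.003 -0.003]
0.9 [0.52280539 0.25155014 0.09705027] [413.11361031 305.66108206]
0.25 [0.39179435 0.21007452 0.17996233] [285.69811121 279.9715369 ]
```

View pics/w6.png

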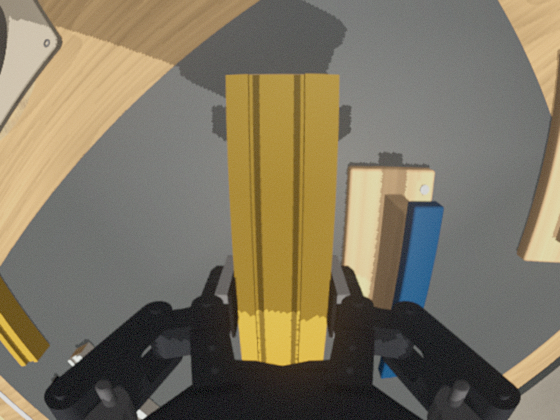

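Run:
```python
from fit import *
d=vision.get_image("wrist");np.set_printoptions(precision=4,suppress=True)
g=d['img'][:,:,::-1].copy()
hsv=cv2.cvtColor(d['img'],cv2.COLOR_RGB2HSV)
B=cv2.inRange(hsv,(95,110,40),(125,255,255))>0
roi=np.zeros((420,560),bool);roi[185:290,385:470]=1
dark=cv2.dilate((hsv[:,:,2]<28).astype(np.uint8),np.ones((5,5)))>0
m=(B&roi).astype(np.float32);ok=roi&~dark
print(m.sum(),ok.sum())
for z0 in(.084,.092,.0985):
    def cost(p):return (np.abs(sil(d,*p,.18,.026,z0,.1,True)-m)*ok).sum()/m.sum()
    o=minimize(cost,[.518,.2505,-.632],method='Nelder-Mead',options=dict(initial_simplex=[[.518,.2505,-.632],[.523,.2505,-.632],[.518,.2555,-.632],[.518,.2505,-.58]],xatol=1e-5,fatol=1e-5));print(z0,o.x,o.fun)
    c,_=cv2.findContours((sil(d,*o.x,.18,.026,z0,.1,True)>.5).astype(np.uint8),0,2);cv2.drawContours(g,c,-1,[(255,0,255),(0,255,0),(0,255,255)][[.084,.092,.0985].index(z0)],1)
cv2.imwrite("pics/w7.png",cv2.resize(g[180:400,360:480],None,fx=2.6,fy=2.6,interpolation=cv2.INTER_NEAREST))
# gold in hand: far end corners, top z = tcp-.0046+.03
s=r.sense();print(s['ee_pos'])
T=R.from_rotvec(s['eef_rot'])
for u,v,h in((226,74,.032),(339,73.5,.030),(226,74,.030),(339,73.5,.032)):
    print((u,h),T.inv().apply(plane(d,u,v,s['ee_pos'][2]-.004+h,True)-s['ee_pos'])*1000)
```

```text
2411.0 8925
0.084 [ 0.5302  0.255  -0.5227] 0.2713344991207123
0.092 [ 0.5235  0.25   -0.6429] 0.15729987621307373
0.0985 [ 0.522   0.2523 -0.5983] 0.05376399680972099
[0.3892 0.208  0.1686]
(226, 0.032) [ 90.0358 -18.1908 -27.9657]
(339, 0.03) [ 90.4193  21.538  -25.945 ]
(226, 0.03) [ 90.2139 -18.5297 -25.9657]
(339, 0.032) [ 90.2376  21.1919 -27.9452]
```

View pics/w7.png

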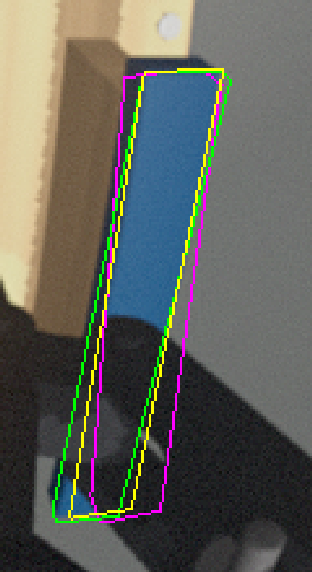

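Call:
step_arm(commands="0 0 0 -30 -10 0 0;0 0 0 -60 -20 0 0;0 0 0 -90 -30 0 0;0 0 0 -110 -30 0 0;0 0 0 -110 -30 0 0;0 0 0 -110 -30 0 0;0 0 0 -110 -30 0 0")

```text
time: 8.5
ee_pos: [0.4596, 0.1194, 0.1683]
eef_rot: [-0.977, -2.985, -0.0]
ft_force: [0.1, 0.6, -2.6]
width: 0.0391
```

Run:
```python
from h import *
s=r.sense();print(s['time'],s['ee_pos'],s['joint_velocities'].round(3))
d=vision.get_image("wrist");cv2.imwrite("pics/w8.png",d['img'][:,:,::-1])
for o in finder.pinpoint("wrist","stand_top"):print(o['conf'],w(d,o['point']),proj(d,w(d,o['point']),True))
```

```text
8.5 [0.45964391 0.11943367 0.16825349] [-0.003 -0.006 -0.001  0.003  0.002 -0.001  0.003]
0.82 [0.51918082 0.25205777 0.09720376] [467.7587858  179.04320693]
```

View pics/w8.png

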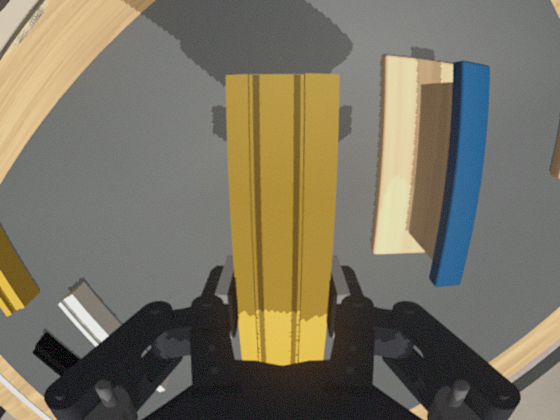

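```bash
cat > fit2.py <<'E'
from fit import *
def poly(d,x,y,yaw,L,W,z,wr=True):
    t=np.linspace(-1,1,15);c,s=np.cos(yaw),np.sin(yaw)
    P=[(a,-1) for a in t]+[(1,1)]+[(a,1) for a in t[::-1]]
    q=np.array([proj(d,[x+c*a*L/2-s*b*W/2,y+s*a*L/2+c*b*W/2,z],wr) for a,b in P])
    m=np.zeros((1680,2240),np.uint8);cv2.fillPoly(m,[((q+.5)*64-8).round().astype(np.int32)],1,shift=4)
    return cv2.resize(m.astype(np.float32),(560,420),interpolation=cv2.INTER_AREA)
def fitp(d,m,ok,x0,L,W,z,wr=True):
    cost=lambda p:(np.abs(poly(d,*p,L,W,z,wr)-m)*ok).sum()/m.sum()
    x0=np.array(x0);return minimize(cost,x0,method='Nelder-Mead',options=dict(initial_simplex=[x0,x0+[.005,0,0],x0+[0,.005,0],x0+[0,0,.05]],xatol=1e-5,fatol=1e-5))
E
python3 - <<'E'
from fit2 import *
d=vision.get_image("wrist");np.set_printoptions(precision=4,suppress=True)
g=d['img'][:,:,::-1].copy();hsv=cv2.cvtColor(d['img'],cv2.COLOR_RGB2HSV)
print(hsv[150,440:500:2].tolist())
B=cv2.inRange(hsv,(95,110,75),(125,255,255));n,l,st,ce=cv2.connectedComponentsWithStats(B);k=l[180,468];print(st[k])
m=(l==k).astype(np.float32)
o=fitp(d,m,1,[.519,.252,-.63],.18,.026,.1);print(o.x,o.fun)
c,_=cv2.findContours((poly(d,*o.x,.18,.026,.1)>.5).astype(np.uint8),0,2);cv2.drawContours(g,c,-1,(255,0,255),1)
cv2.imwrite("pics/w9.png",cv2.resize(g[50:300,370:510],None,fx=2.4,fy=2.4,interpolation=cv2.INTER_NEAREST))
E
```

```text
[[16, 101, 111], [15, 102, 112], [16, 105, 112], [18, 95, 118], [5, 41, 80], [108, 75, 61], [110, 107, 62], [107, 82, 62], [105, 139, 75], [105, 162, 131], [103, 168, 150], [104, 169, 151], [103, 168, 147], [104, 159, 152], [103, 172, 148], [103, 166, 146], [103, 175, 147], [103, 167, 150], [103, 177, 144], [102, 175, 149], [103, 179, 144], [103, 186, 147], [106, 112, 130], [42, 11, 118], [120, 4, 119], [120, 2, 118], [0, 0, 119], [80, 7, 114], [30, 2, 117], [90, 2, 117]]
[ 434   61   55  226 6084]
[ 0.5196  0.2488 -0.6302] 0.03227728605270386
```

View pics/w9.png

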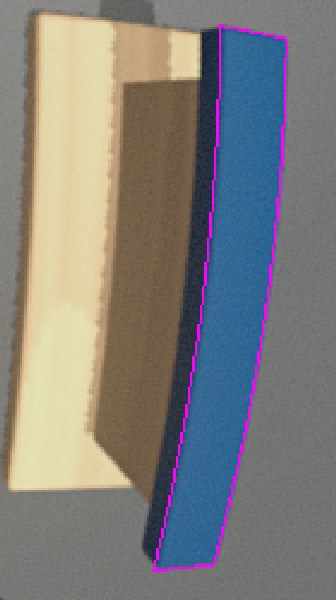

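Run:
```python
from fit2 import *
np.set_printoptions(precision=4,suppress=True)
d=vision.get_image("wrist");s=r.sense();T=R.from_rotvec(s['eef_rot']);E=d['extrinsics']
C=-E[:3,:3].T@E[:3,3];print('cam in tool',T.inv().apply(C-s['ee_pos'])*1000);print((E[:3,:3]@T.as_matrix()))
move([.5193,.2488,.1685],-.630);print(s['ee_pos'],s['width'])
```

```text
cam in tool [  79.9979    1.2601 -142.822 ]
[[ 0.0003  1.      0.0005]
 [-0.9487  0.0004 -0.3163]
 [-0.3163 -0.0004  0.9487]]
shift [ 28.6 139.6   0.1] turns [array([ 0.001, -0.001, -0.003]), array([-0.001, -0.001,  3.139])] q [-0.75  0.04  0.41  1.95 -0.02  1.16  0.61]
[0.4598 0.1193 0.1685] 0.03936173818397556
```

Run:
```python
from h import *
move([.5188,.2482,.1685],-.631)
```

```text
shift [2.870e+01 1.389e+02 1.000e-01] turns [array([ 0.001, -0.001, -0.002]), array([-1.00e-03, -1.00e-03,  3.14e+00])] q [-0.75  0.04  0.41  1.95 -0.02  1.16  0.61]
```

Call:
step_arm(commands="0 0 -0.002 8 40 0 0;0 0 -0.002 16 80 0 0;0 0 -0.002 24 115 0 0;0 0 -0.002 28.7 135 0 0;0 0 -0.002 28.7 139 0 0;0 0 -0.002 28.7 139 0 0;0 0 -0.002 28.7 139 20 0;0 0 -0.002 28.7 139 40 0;0 0 -0.002 28.7 139 50 0;0 0 -0.002 28.7 139 53 0;0 0 -0.002 28.7 139 53 0;0 0 -0.002 28.7 139 53 0")

```text
time: 9.9
ee_pos: [0.5193, 0.2484, 0.1166]
eef_rot: [0.975, 2.986, 0.003]
ft_force: [-0.4, 0.0, -1.3]
width: 0.0393
```

Run:
```python
from h import *
s=r.sense();print(s['time'],s['ft_force'],s['ee_pos'])
ims=[]
for c in("scene","side"):
    d=vision.get_image(c)
    u,v=proj(d,[.518,.25,.1]).astype(int);ims.append(cv2.resize(d['img'][v-65:v+65,u-65:u+65,::-1],(390,390),interpolation=cv2.INTER_CUBIC))
cv2.imwrite("pics/c10.png",np.hstack(ims))
move([.5188,.2482,.103],-.631)
```

```text
9.9 [-0.39945296  0.01835051 -1.25918619] [0.5193219  0.24835154 0.11659153]
shift [ 0.2 -0.6 13.6] turns [array([ 0.002, -0.   ,  0.   ]), array([ 0.000e+00,  3.000e-03, -3.141e+00])] q [-0.81  0.32  0.34  1.75 -0.12  1.09  0.51]
```

View pics/c10.png

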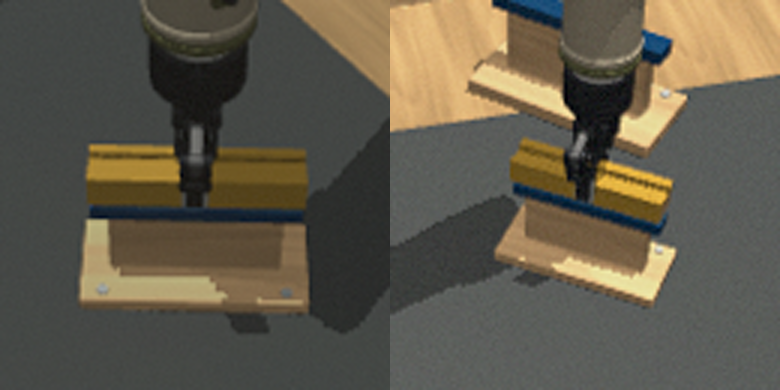

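Well aligned in both views. I'll lower gently.

Call:
step_arm(commands="0 0 0 0 -0.5 2 0;0 0 0 0 -0.5 4 0;0 0 0 0 -0.5 6 0;0 0 0 0 -0.5 7.5 0;0 0 0 0 -0.5 8.5 0;0 0 0 0 -0.5 9.5 0;0 0 0 0 -0.5 10 0;0 0 0 0 -0.5 10 0")

```text
time: 10.8
ee_pos: [0.519, 0.2481, 0.1065]
eef_rot: [0.974, 2.986, 0.003]
ft_force: [-0.2, 0.2, -1.5]
width: 0.039
```

Call:
step_arm(commands="0 0 0 0 0 0.5 0;0 0 0 0 0 1 0;0 0 0 0 0 1.5 0;0 0 0 0 0 2 0;0 0 0 0 0 2 0")

```text
time: 11.3
ee_pos: [0.519, 0.2482, 0.1046]
eef_rot: [0.974, 2.986, 0.003]
ft_force: [-0.5, 0.4, 0.8]
width: 0.0392
```

Slight contact starting (−1.5 → +0.8 N). A touch more.

Call:
step_arm(commands="0 0 0 0 0 0.5 0;0 0 0 0 0 0.5 0;0 0 0 0 0 0.5 0")

```text
time: 11.6
ee_pos: [0.519, 0.2482, 0.1046]
eef_rot: [0.974, 2.986, 0.003]
ft_force: [-3.2, -1.7, 5.7]
width: 0.039
```

Call:
step_arm(commands="0 0 0 0 0 0 0.5;0 0 0 0 0 0 0.55;0 0 0 0 0 0 0.6;0 0 0 0 0 0 0.7;0 0 0 0 0 0 0.8;0 0 0 0 0 0 1;0 0 0 0 0 0 1;0 0 0 0 0 0 1")

```text
time: 12.4
ee_pos: [0.5191, 0.2482, 0.1046]
eef_rot: [0.974, 2.986, 0.003]
ft_force: [0.2, -0.2, 0.1]
width: 0.0853
```

Run:
```python
from h import *
s=r.sense();print(s['time'],s['ft_force'],s['ee_pos'],s['width'])
d=vision.get_image("wrist");cv2.imwrite("pics/w11.png",d['img'][:,:,::-1])
```

```text
12.4 [ 0.24571548 -0.19711606  0.12912471] [0.51905891 0.24817883 0.10462343] 0.08531962441346919
```

View pics/w11.png

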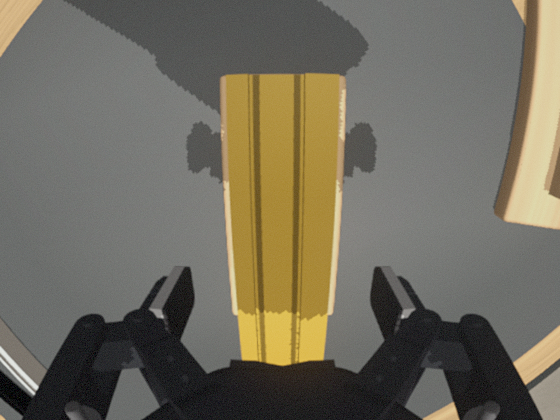

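Call:
step_arm(commands="0 0 0 0 0 -10 1;0 0 0 0 0 -30 1;0 0 0 0 0 -60 1;0 0 0 0 0 -100 1;0 0 0 0 0 -140 1;0 0 0 -20 -40 -150 1;0 0 0 -30 -90 -150 1;0 0 0 -30 -130 -150 1;0 0 0 -30 -130 -150 1;0 0 0 -30 -130 -150 1;0 0 0 -30 -130 -150 1")

```text
time: 13.55
ee_pos: [0.4667, 0.1262, 0.2548]
eef_rot: [0.973, 2.986, 0.004]
ft_force: [0.8, 0.4, -0.3]
width: 0.0854
```

Run:
```python
from fit2 import *
np.set_printoptions(precision=4,suppress=True)
s=r.sense();print(s['time'],s['ft_force'],s['ee_pos'],s['width'])
ims=[]
for c in("scene","side","wrist"):
    d=vision.get_image(c);wr=c=="wrist"
    ms=[o for o in finder.cut_out(c,"gold_center")]
    t=proj(d,[.519,.2485,.116],wr)
    for o in ms:
        v,u=np.nonzero(o['mask'])
        if np.hypot(u.mean()-t[0],v.mean()-t[1])<25:
            f=fit([(d,o['mask'].astype(np.float32),wr)],(.519,.248,[-.63]),.18,.04,.1,.131);print(c,f.x,f.fun)
    cv2.imwrite(f"pics/{c}12.png",d['img'][:,:,::-1])
    if not wr:
        u,v=t.astype(int);ims.append(cv2.resize(d['img'][v-65:v+65,u-65:u+65,::-1],(390,390),interpolation=cv2.INTER_CUBIC))
        for n in("black_center","white_center"):
            print(c,n,[w(d,p['point']) for p in finder.pinpoint(c,n)[:1]])
cv2.imwrite("pics/c12.png",np.hstack(ims))
```

```text
13.55 [ 0.7996  0.4267 -0.3146] [0.4667 0.1262 0.2548] 0.08540134968937776
scene [ 0.518   0.2484 -0.6273] 0.04197761043906212
scene black_center [array([ 0.5183, -0.3213,  0.0133])]
scene white_center [array([ 0.4951, -0.1892,  0.0173])]
side [ 0.5182  0.2498 -0.6182] 0.33312806487083435
side black_center [array([ 0.5177, -0.3227,  0.0187])]
side white_center [array([ 0.4946, -0.1857,  0.0157])]
wrist [ 0.521   0.2514 -0.6276] 0.058022238314151764
```

View pics/c12.png

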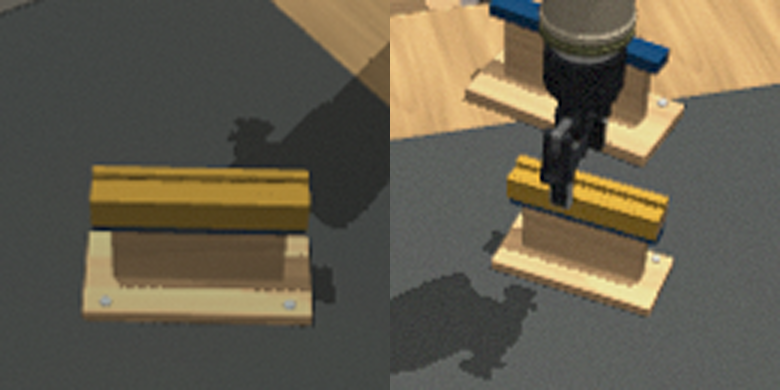

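View pics/wrist12.png

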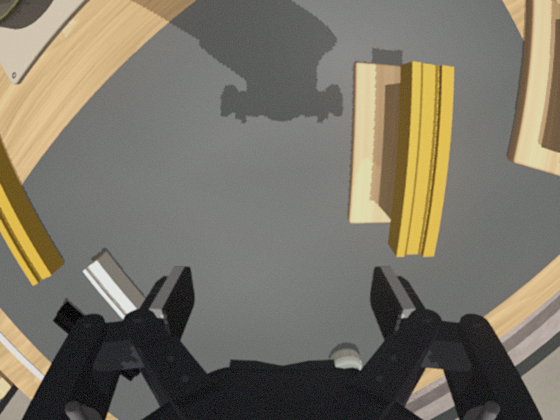

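Run:
```python
from fit2 import *
np.set_printoptions(precision=4,suppress=True)
d=vision.get_image("wrist");g=d['img'][:,:,::-1].copy()
o=[o for o in finder.cut_out("wrist","gold_center") if o['mask'][160,425]]
hsv=cv2.cvtColor(d['img'],cv2.COLOR_RGB2HSV)
def U(p):
    return np.maximum.reduce([poly(d,*p,.18,.04,z) for z in np.linspace(.1,.131,6)])
for m in [x['mask'].astype(np.float32) for x in o]:
    x0=np.array([.519,.2485,-.63])
    f=minimize(lambda p:np.abs(U(p)-m).sum()/m.sum(),x0,method='Nelder-Mead',options=dict(initial_simplex=[x0,x0+[.004,0,0],x0+[0,.004,0],x0+[0,0,.04]],xatol=1e-4,fatol=1e-4));print(f.x,f.fun)
    a=np.array([.808,-.589]);b=np.array([.589,.808]);st=np.array([.5196,.2488]);print('along,lateral mm vs wrist stand',(f.x[:2]-st)@a*1e3,(f.x[:2]-st)@b*1e3)
s=r.sense();print(s['time'],s['ee_pos'])
```

```text
[ 0.5196  0.2495 -0.6312] 0.031234342604875565
along,lateral mm vs wrist stand -0.44613385713497655 0.5951116315695822
14.15 [0.4664 0.1252 0.2543]
```

Centred to within about 0.6 mm in both directions (same camera), and the yaw agrees to about 0.001 rad. Handing in.

Run:
```python
from bench import r
print(r.hand_in())
```

```text
the job is handed in; nothing more can be done
None
```

The smaller gold moulding now lies face up along the smaller blue-topped stand. It has been released, and the gripper is open and well clear. I handed the job in at about 14 s of the 38 s allowed.

- **Setting down:** it was lowered in sub-millimetre steps, with about 6 N on the wrist at contact. On release the wrist force dropped to almost zero and the moulding stayed in place.
- **Centring:** in the wrist camera, the moulding is off the stand's centre by about 0.4 mm lengthwise and 0.6 mm sideways. Its direction agrees with the bar to about 0.001 rad.
- **Black and white lengths:** the cameras still place both where they lay at the start, within measuring error.
- **Checks that disagreed:**
  - The scene camera puts the moulding within 0.5 mm lengthwise but 2–4 mm off sideways. Its fit to the stand's blue bar changed with the blue thickness I assumed, so I trusted the wrist camera.
  - The side camera's last view of the moulding was blocked by the gripper, so its fit was poor and I didn't use it.
  - The wrist camera's calibration reads about 1.3 mm off sideways. I corrected for that when placing the moulding.

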